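Load the right sleeve and hang the dip basket

ROBOT

A 6-joint arm with a two-finger parallel gripper is mounted at the origin on the work surface. World frame = base frame: x ahead of the robot, y to its left, z up, the work surface at z = 0. Lengths are in mm, angles in rad, forces in N, time in s.
With the tool pointing down it reaches from about 275 to 825 mm from the base axis. Payload 5.2 kg.
Tool frame: the origin (TCP) lies at the very end of the fingers, on their centre line; the grasp point (between the pads) lies 19 mm behind it; z points along the fingers, y is the direction in which the jaws open and shut (so a half turn about z gives the same grasp; the last joint's range is limited). The gripper opens to 93 mm and grips with 3 to 60 N. Pads are 15 mm wide; open, the fingers measure 128 mm over their backs; the gripper's body (75 mm by 188 mm) begins 65 mm behind the grasp point.
Start: joints at [-1.415, 0.259, 1.535, -0, 1.348, -0.203], TCP at [193.154, -514.972, 218.653] pointing down, gripper open.
Joint ranges: [-3.14, 3.14], [-0.91, 2.08], [0.19, 2.58], [-1.22, 4.36], [0.22, 2.71], [-3.12, 3.12]. Speed limits (rad/s): [2.57, 2.57, 3.14, 3.14, 3.14, 3.14].

INTERFACE

Orientations are given as [roll, pitch, yaw] about the fixed x, y, z axes, in that order (R = Rz(yaw) Ry(pitch) Rx(roll)).
In Python, from bench import robot gives the robot as it stands. The module is installed in compiled form; this text tells all that it offers. Calls block until the motion is done:
- robot.move_ptp(position, orientation): joint-space move of the TCP to a pose.
- robot.move_linear(position, ori=None, speed=150, f_stop=None): straight line of the TCP; ori=None keeps the orientation; speed is the mean speed in mm/s. With f_stop (N) it stops when the force on the tool has changed by that much, and returns True; else False.
- robot.move_j(angles): joint-space move.
- robot.move_gripper(opening): opening from 0.0 (shut) to 1.0 (fully open); the grip force is fixed at half the most; returns when the fingers have stopped.
- robot.sleep(seconds).
- robot.inverse_kinematics(position, orientation): joint angles nearest the present ones, or None.
- robot.get_image(name): name is "scene" or "top" or "wrist"; returns a dict with "img" (420x560x3 uint8, blue, green, red), "fovy" (degrees; the focal length in pixels is half the picture's height over the tangent of half this angle, whatever the lens; pixels are square), "cx", "cy" (the principal point, pixels), "k1" (the pictures are not rectified: a ray, as slopes to the right and down, at radius r is drawn at 1 + k1 r^2 times it, then the intrinsics apply), "eye" and "orientation" of the camera in the world. Camera axes: x right, y down, z forward; pixel columns grow to the right and rows downward; lengths in mm; the calibration is good to about 2 mm. A picture is of the moment at which its call begins. There is no depth.
A pose or a line that the arm cannot do raises robot.MotionError and nothing moves.
- robot.hand_in(): hands the job in, once; it reports no verdict.
Readings, each from a call of its own:
- robot.current_t(): time.
- robot.current_qpos(): joint angles.
- robot.current_joint_vel(): joint speeds.
- robot.current_joint_efforts(): joint torques, N m.
- robot.current_tcp_pos(): TCP position.
- robot.current_eef_rot(): TCP orientation.
- robot.current_contact_force(): force on the tool from outside, world axes, zero at the start.
- robot.current_ft_torque(): the same for the moment, N m.
- robot.current_gripper_width(): opening from 0.0 (shut) to 1.0 (fully open).
Only numpy, scipy, OpenCV 4.12 (cv2) and the standard library are available. Lean on these libraries where they do the work, as an engineer would, in place of code of your own. Each camera call takes 0.05 s, during which the arm holds its last target.

TASK

Of the three steel tube sleeves standing on the rubber mat, pick the one that slips over the 40 mm pipe clamped at the far edge of the bench with only a little play, and put it in the dip basket while the basket is still on the bench. Then hang the basket by the straight middle of its handle in both prongs of the twin hook over the drip tray, so that it hangs nearly still. Do not tip the basket over, leave the other two sleeves standing where they are, and do not knock over or push away the jar and the can.

Things in the scene. Friction and masses are not known exactly. Their poses are not given: they have to be found in the camera images.
- sleeve_small: Smallest steel sleeve: a plain tube, open at both ends, standing upright on the rubber mat; outer diameter 37 mm, bore 31 mm, 60 mm tall. Origin at the centre of its lower end, z along its axis (up).
- sleeve_medium: Middle-sized steel sleeve: a plain tube, open at both ends, standing upright on the rubber mat; outer diameter 48 mm, bore 42 mm, 60 mm tall. Origin at the centre of its lower end, z along its axis (up).
- sleeve_large: Largest steel sleeve: a plain tube, open at both ends, standing upright on the rubber mat; outer diameter 59 mm, bore 53 mm, 60 mm tall. Origin at the centre of its lower end, z along its axis (up).
- sleeve_small_mid (a point): Centre of the smallest sleeve, 30 mm above its lower end.
- sleeve_medium_mid (a point): Centre of the middle-sized sleeve, 30 mm above its lower end.
- sleeve_large_mid (a point): Centre of the largest sleeve, 30 mm above its lower end.
- mat: Black rubber mat fixed on the bench, 310 x 100 x 4 mm. The sleeves stand on it in a row along its x axis, about 100 mm apart, in any order. Origin at the centre of its underside.
- basket: Open metal dip basket, 200 mm (its x) x 140 mm (its y), walls 50 mm high, walls and floor 3 mm thick, about 0.5 kg; hung, it swings 1-2 s, then leans up to 15 deg to the loaded side. Origin at the centre of its underside, z up. A rigid round-bar handle arches over the middle (plane x = 0) and parts the opening into two bays, each 92 x 134 mm, centred at x = -52 and +52 mm; either will do.
- handle_mid (a point): Middle of the level top bar of the basket's handle, on the bar's axis, 130 mm above the basket's underside; axes as the basket's. The bar is 10 mm thick, runs along y and is straight from y = -55 to +55 mm; its uprights stand at y = -68 and +68 mm.
- hook_stand: Hook stand fixed to the bench: grey base with a drip tray (rim 30 mm high), a square post, and a twin hook of two parallel dark prongs of 10 mm rod at y = -35 and +35 mm. -x points out of the hook's open front, roughly to the robot; +x to the post, whose crossbar is at x = 130 mm and post top 240 mm high. Origin on the bench below the seats.
- hook_seat (a point): Where handle_mid lies when the basket hangs rightly: midway between the prongs, 210 mm above the bench; axes as the stand's, the bar along y. From the crossbar each prong runs level (top 235 mm high), dips at x = 26 mm to its seat (top 205 mm, flat for x = -10 to 10 mm) and turns up to a tip at x = -21 mm (top 227 mm). Enter from -x, prongs under the bar, bar over the tips, then lower.
- jar: Grey jar with white cap, 64 mm diameter, 85 mm tall, beyond the basket; leave it. Origin at the centre of its underside.
- can: Plain pale metal can, 54 mm diameter, 100 mm tall, beyond the basket; leave it. Origin at the centre of its underside.
Not all that is in view belongs to the job. What is shaped like the sleeve_medium but green, orange or red is not meant.

How it is judged:
By the outcome, as a careful person would: the job done as asked, in the order asked, and still so for the second after the job is handed in, with the robot touching nothing.
It also fails if it takes over 72 s, if anything falls off the work surface, if the arm or the gripper's body presses on something with over 40 N, if the wrist force passes 120 N, or if a joint passes its speed limit or range.

## Working session

There is one attempt and no reset: what is moved stays moved. The work goes in short steps, each a Python script; the robot and the scene stay as the last script left them, time stands still between calls to the robot, and variables do not carry over. Pictures are saved under pics/ and viewed, and the job is handed in when it is done.

```bash
mkdir -p pics; cat > h.py <<'E'
import numpy as np, cv2, json, pickle
from bench import robot
from scipy.spatial.transform import Rotation as R
def snap(name,fn,crop=None,scale=1):
    d=robot.get_image(name); cv2.imwrite(f'pics/{fn}.png',d['img']); pickle.dump(d,open(f'pics/{fn}.pkl','wb')); return d
def cam(d):
    h,w=d['img'].shape[:2]; f=h/2/np.tan(np.radians(d['fovy'])/2)
    o=np.array(d['orientation'],float)
    Rm=R.from_euler('xyz',o).as_matrix() if o.size==3 else o.reshape(3,3)
    return f,Rm,np.array(d['eye'],float)
def ray(d,u,v):
    f,Rm,e=cam(d); K=np.array([[f,0,d['cx']],[0,f,d['cy']],[0,0,1.]])
    p=cv2.undistortPoints(np.array([[[u,v]]],float),K,np.array([d['k1'],0,0,0.]),None)[0,0] if 0 else None
    x=np.array([(u-d['cx'])/f,(v-d['cy'])/f]); y=x.copy()
    for _ in range(50): y=x/(1+d['k1']*(y@y))
    r=Rm@np.array([y[0],y[1],1]); return e,r
def at_z(d,u,v,z):
    e,r=ray(d,u,v); return e+r*(z-e[2])/r[2]
def proj(d,P):
    f,Rm,e=cam(d); p=Rm.T@(np.array(P,float)-e); y=p[:2]/p[2]; y=y*(1+d['k1']*(y@y)); return y*f+[d['cx'],d['cy']]
def crop(fn,out,x0,y0,x1,y1,s):
    i=cv2.imread(f'pics/{fn}.png')[y0:y1,x0:x1]; cv2.imwrite(f'pics/{out}.png',cv2.resize(i,None,fx=s,fy=s,interpolation=cv2.INTER_CUBIC))
def load(fn): return pickle.load(open(f'pics/{fn}.pkl','rb'))
E
python3 - <<'E'
from h import *
for n in ['scene','top','wrist']:
    d=snap(n,n+'0'); print(n,{k:v for k,v in d.items() if k!='img'})
E
```

```text
scene {'fovy': 51.06075853816878, 'cx': 281.7932659462442, 'cy': 212.34151314704198, 'k1': -0.08007679810739222, 'eye': array([1045.21794562, -918.68856945, 1075.32193313]), 'orientation': array([-2.30939749, -0.00332707,  0.55375282])}
top {'fovy': 54.614235339714654, 'cx': 281.1127251597, 'cy': 213.07016485137976, 'k1': -0.0060792225694870335, 'eye': array([ 402.26450815,  -56.92402473, 1092.72161755]), 'orientation': array([-3.04577071, -0.01293799, -1.57363632])}
wrist {'fovy': 61.59350573782509, 'cx': 278.17948899708796, 'cy': 207.1721120618953, 'k1': -0.008018863721170043, 'eye': array([ 261.79461873, -489.31942887,  384.18603847]), 'orientation': array([ 2.87353903e+00,  2.85899199e-03, -1.21187895e+00])}
```

View pics/scene0.png

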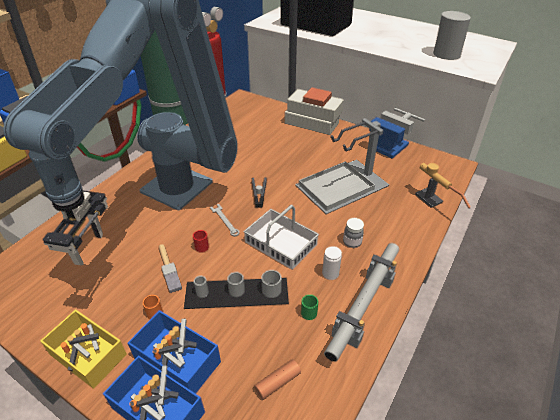

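View pics/top0.png

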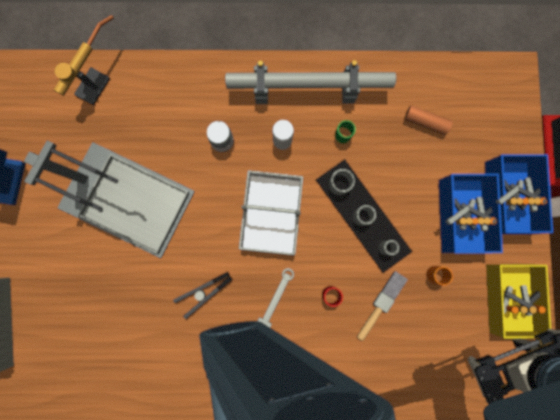

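The top view shows the sleeves on the mat at about (343,182), (366,215) and (390,247). The basket is centred near (271,213), and the hook stand has its post near (42,165) and prongs reaching to about (110,190). I'll enlarge these areas next.

```bash
python3 - <<'E'
from h import *
crop('top0','c1',225,150,425,280,4)
crop('top0','c2',15,125,205,265,4)
crop('scene0','c3',170,180,370,320,4)
crop('scene0','c4',270,90,430,220,4)
E
```

```text
(no output)
```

View pics/c1.png

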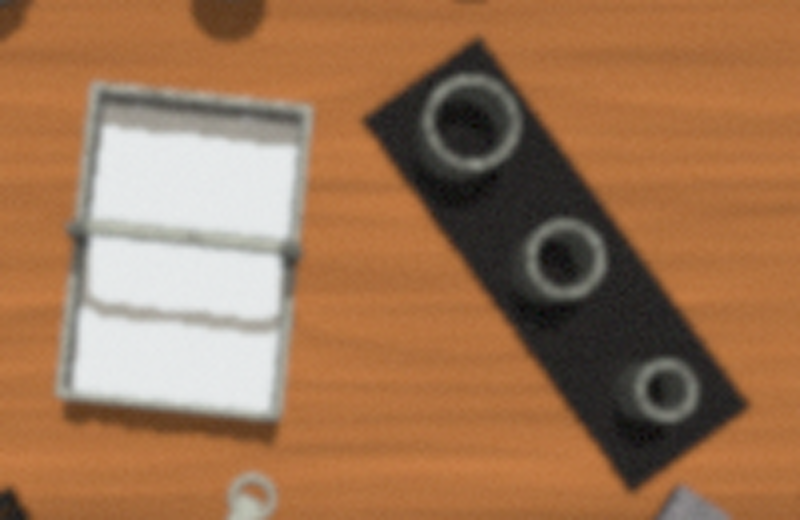

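View pics/c2.png

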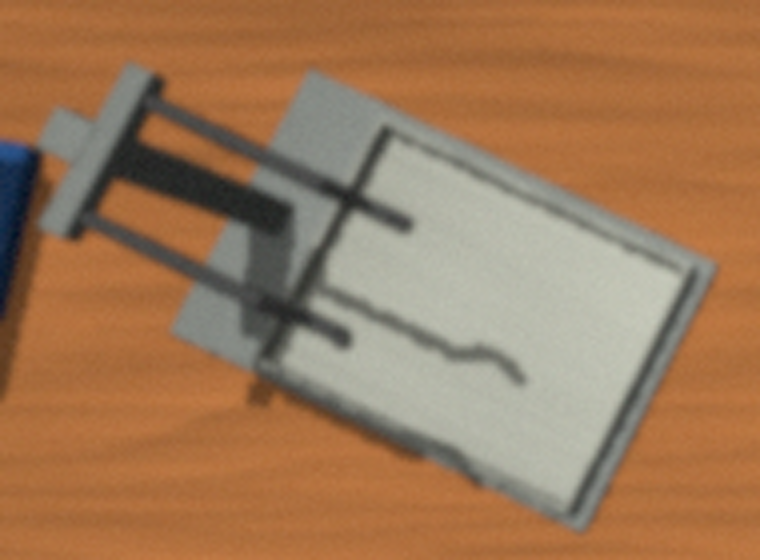

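View pics/c3.png

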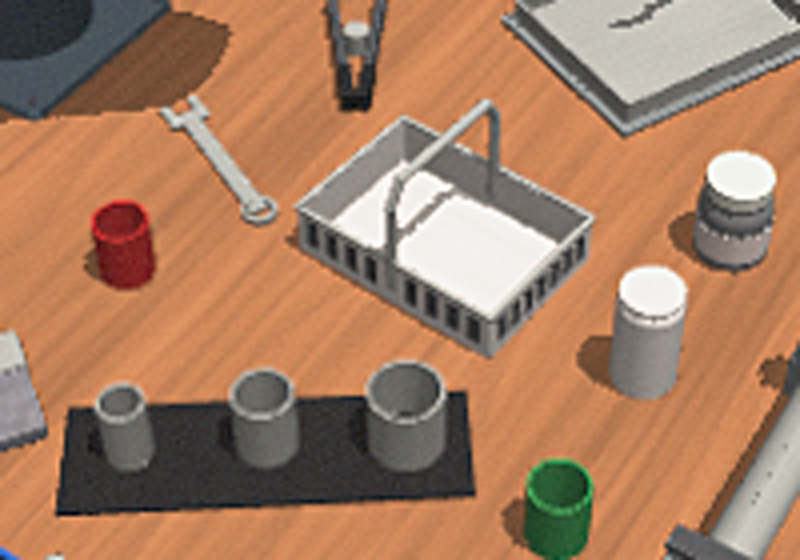

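View pics/c4.png

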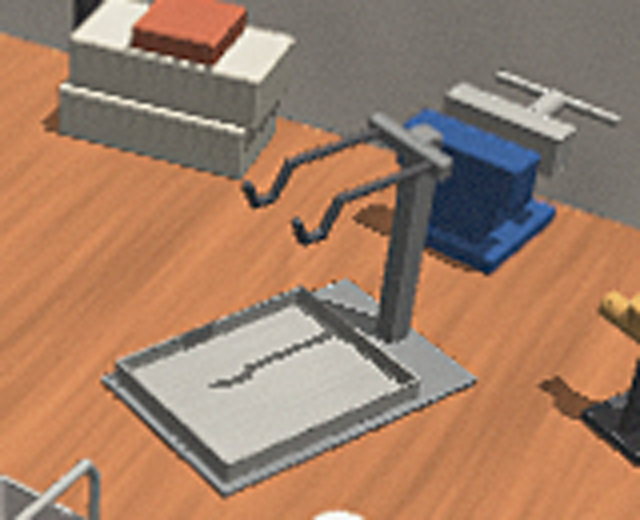

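```bash
cat > meas.py <<'E'
from h import *
from scipy.optimize import least_squares
T=load('top0');S=load('scene0')
def px(o,c,s=4): return (o[0]+(c[0]+.5)/s-.5, o[1]+(c[1]+.5)/s-.5)
c1=lambda a,b:px((225,150),(a,b)); c2=lambda a,b:px((15,125),(a,b)); c3=lambda a,b:px((170,180),(a,b)); c4=lambda a,b:px((270,90),(a,b))
for n,t,s in [('large',(472,122),(406,391)),('med',(566,259),(264,396)),('small',(667,391),(122,402))]:
    print(n,at_z(T,*c1(*t),64).round(1),at_z(S,*c3(*s),64).round(1))
print('basket top rim corners')
for p in [(93,84),(312,105),(280,420),(58,398)]: print(at_z(T,*c1(*p),50).round(1))
for p in [(404,118),(592,217),(488,330),(298,208)]: print('S',at_z(S,*c3(*p),50).round(1))
print('handle ends');
for p in [(78,230),(291,253)]: print(at_z(T,*c1(*p),130).round(1))
def tri(a,b):
    e1,r1=ray(T,*a);e2,r2=ray(S,*b); A=np.c_[r1,-r2]; k=np.linalg.lstsq(A,e2-e1,rcond=None)[0]
    p,q=e1+k[0]*r1,e2+k[1]*r2; return ((p+q)/2).round(1),np.linalg.norm(p-q).round(1)
print('tips',tri(c2(408,224),c4(299,222)),tri(c2(347,340),c4(249,186)))
print('xbar',tri(c2(155,99),c4(425,168)),tri(c2(88,215),c4(378,130)))
for n,p,z in [('tip1',(408,224),222),('tip2',(347,340),222),('root1',(150,97),230),('root2',(85,213),230),('xc1',(128,62),240),('xc4',(160,74),240),('xc2',(40,228),240),('xc3',(75,240),240)]:
    print(n,at_z(T,*c2(*p),z).round(1))
for n,p in [('seat1',(314,243)),('seat2',(264,206))]: print(n,at_z(S,*c4(*p),195).round(1))
for p in [(312,70),(718,262),(585,532),(172,332)]: print('base',at_z(T,*c2(*p),8).round(1))
for n,p,z in [('jar',(219,131),85),('can',(283,127),100)]: print(n,at_z(T,*p,z).round(1))
E
python3 meas.py
```

```text
large [ 585.8 -228.6   64. ] [ 586.8 -230.6   64. ]
med [ 497.4 -287.1   64. ] [ 501.  -289.8   64. ]
small [ 413.5 -349.3   64. ] [ 416.  -349.9   64. ]
basket top rim corners
[613.4  15.4  50. ]
[ 599.5 -126.9   50. ]
[ 395.9 -104.9   50. ]
[410.2  36.7  50. ]
S [414.1  34.5  50. ]
S [611.3  13.8  50. ]
S [ 601.6 -137.    50. ]
S [ 400.1 -105.5   50. ]
handle ends
[509.1  18.3 130. ]
[ 495.2 -108.3  130. ]
tips (array([557.5, 286.4, 224.2]), np.float64(2.5)) (array([494.4, 316.6, 223.4]), np.float64(1.4))
xbar (array([621.8, 419.1, 232.1]), np.float64(3.2)) (array([559.7, 451.3, 234.4]), np.float64(0.1))
tip1 [556.8 286.4 222. ]
tip2 [494.  316.7 222. ]
root1 [624.8 424.2 230. ]
root2 [561.6 455.5 230. ]
xc1 [641.2 431.3 240. ]
xc4 [634.7 414.  240. ]
xc2 [551.7 472.8 240. ]
xc3 [545.3 454.1 240. ]
seat1 [567.2 306.1 195. ]
seat2 [503.1 335.7 195. ]
base [700.6 439.5   8. ]
base [568.8 162.3   8. ]
base [388.7 246.9   8. ]
base [522.  525.2   8. ]
jar [708.3  86.6  85. ]
can [714.1 -75.4 100. ]
```

```bash
python3 - <<'E'
from h import *
print(robot.current_eef_rot(),robot.current_t(), robot.current_gripper_width())
r=np.radians
for n,p,ys in [('slv',[499,-288.5,34],(34.8,-145.2)),('place',[560,-52,33],(-6.2,173.8)),('hdl',[504.5,-46,115],(-96.2,83.8)),('seat',[536,323,200],(-25.7,154.3)),('pre',[484,215,260],(-25.7,154.3))]:
    for y in ys:
        q=robot.inverse_kinematics(p,[np.pi,0,r(y)]); print(n,y,None if q is None else np.round(q,2))
robot.move_ptp([499,-288.5,190],[np.pi,0,r(34.8)])
snap('wrist','w1'); print(robot.current_t())
E
```

```text
[-3.14019619e+00 -2.95347270e-04  3.58782900e-01] 0.15 1.0019432715295653
slv 34.8 [-0.72  0.49  1.69 -0.    0.96  0.25]
slv -145.2 [-0.72  0.49  1.69 -0.    0.96 -2.9 ]
place -6.2 [-0.29  0.47  1.73 -0.    0.94  1.39]
place 173.8 [-0.29  0.47  1.73  0.    0.94 -1.75]
hdl -96.2 [-0.31  0.28  1.78 -0.    1.08  2.94]
hdl 83.8 [-0.31  0.28  1.78 -0.    1.08 -0.2 ]
seat -25.7 [ 0.36  0.41  1.37 -0.    1.37  2.38]
seat 154.3 [ 0.36  0.41  1.37  0.    1.37 -0.76]
pre -25.7 [ 0.21  0.2   1.51 -0.    1.43  2.23]
pre 154.3 [ 0.21  0.2   1.51  0.    1.43 -0.91]
1.625
```

View pics/w1.png

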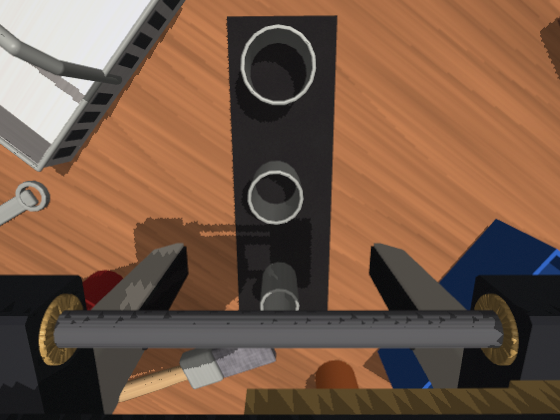

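The wrist view shows the medium sleeve's ring centred at (275,197), between the fingers sideways. The large sleeve is at (278,65).

```bash
python3 - <<'E'
from h import *
r=np.radians
d=load('w1')
p=at_z(d,275,197,64); print(p.round(1), at_z(d,278,65,64).round(1))
m=(p[:2]+[498.7,-288])/2 if np.linalg.norm(p[:2]-[498.7,-288])<8 else None
print(m)
robot.move_linear([m[0],m[1],100],[np.pi,0,r(34.8)],speed=150)
print(robot.move_linear([m[0],m[1],34],speed=100,f_stop=8))
robot.move_gripper(0.0)
print('w',robot.current_gripper_width()*93,robot.current_tcp_pos())
robot.move_linear([m[0],m[1],150],speed=100)
print('w',robot.current_gripper_width()*93,robot.current_contact_force(),robot.current_t())
snap('wrist','w2')
E
```

```text
[ 498.4 -286.2   64. ] [ 586.4 -228.3   64. ]
[ 498.55693193 -287.08324267]
False
w 46.402854804037176 [ 498.47130763 -286.99992118   33.99391229]
w 46.63634480660296 [-0.29870578  0.67306026 -1.36574575] 5.2833
```

View pics/w2.png

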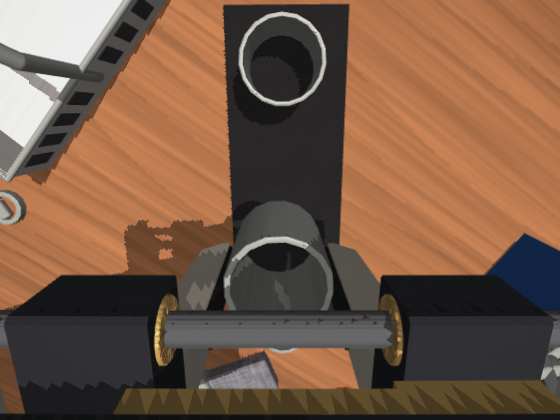

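The sleeve is held between the fingers, and the large one at (283,58) is undisturbed. Next is the basket's +x bay.

```bash
python3 - <<'E'
from h import *
r=np.radians
c=np.array([504.5,-46.]); u=np.array([np.cos(r(-6.2)),np.sin(r(-6.2))])
g=c+56*u; print(g)
robot.move_linear([498.5,-287,210],speed=150)
robot.move_ptp([g[0],g[1],210],[np.pi,0,r(-6.2)])
robot.move_linear([g[0],g[1],140],speed=150)
snap('wrist','w3'); snap('top','t3'); crop('t3','t3c',200,120,400,270,4)
print(robot.current_t(),robot.current_tcp_pos())
E
```

```text
[560.17245398 -52.04796392]
7.6583 [561.16829905 -52.70005158 141.33396545]
```

View pics/w3.png

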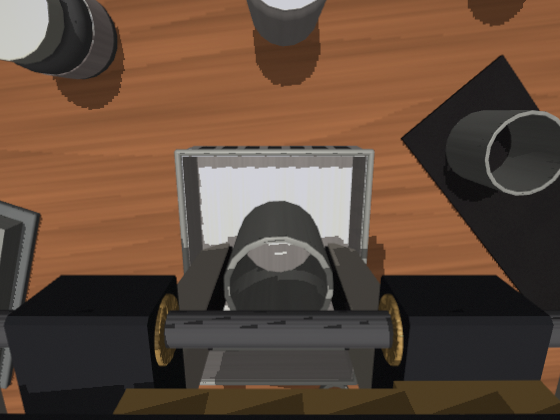

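View pics/t3c.png

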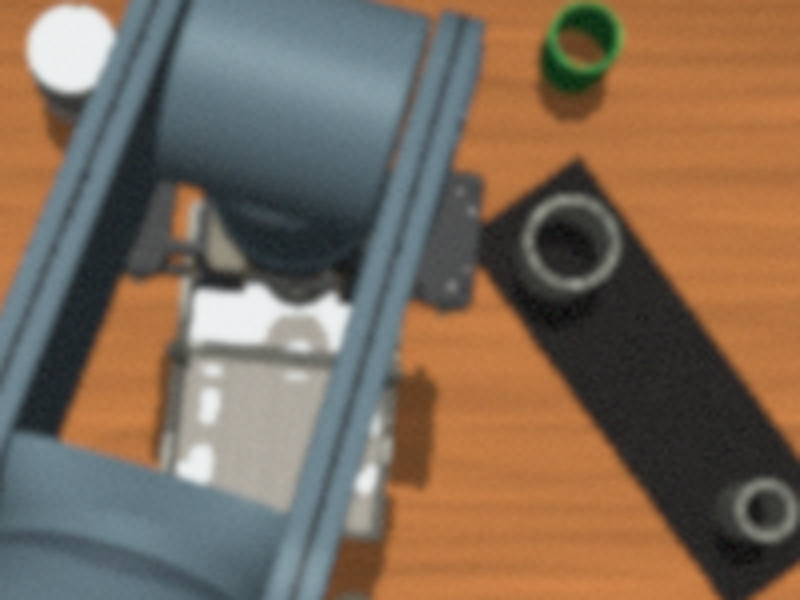

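The wrist view shows the sleeve over the bay, laterally centred between the side walls. The far rim corners are at (177,151) and (373,151). I'll check these before lowering.

```bash
python3 - <<'E'
from h import *
r=np.radians
d=load('w3'); a=at_z(d,177,151,50);b=at_z(d,373,151,50); print(a,b)
v=(a-b)[:2]; print('yaw',np.degrees(np.arctan2(v[1],v[0]))-90,np.linalg.norm(v))
u=np.array([np.cos(r(-6.2)),np.sin(r(-6.2))]); print('centre',(a+b)[:2]/2-100*u)
g=[560.2,-52.0]
robot.move_linear([*g,60],speed=100)
f0=robot.current_contact_force()
print(robot.move_linear([*g,31],speed=30,f_stop=5),robot.current_tcp_pos(),f0,robot.current_contact_force())
robot.move_gripper(0.68); robot.sleep(0.1)
print(robot.current_gripper_width()*93)
robot.move_linear([*g,200],speed=120)
robot.move_ptp([420,-46,260],[np.pi,0,r(83.8)])
snap('wrist','w4');snap('top','t4');print(robot.current_t())
E
```

```text
[613.15756702  15.01741433  50.        ] [ 597.7242532  -126.15726373   50.        ]
yaw -6.238839622516892 142.01576286133513
centre [506.02581371 -44.76998913]
True [559.82311817 -51.92355086  32.98375985] [ 1.20732516 -0.48684352 -1.18321221] [-1.314196    0.65342895  4.99485424]
63.25013165004818
13.1833
```

View pics/w4.png

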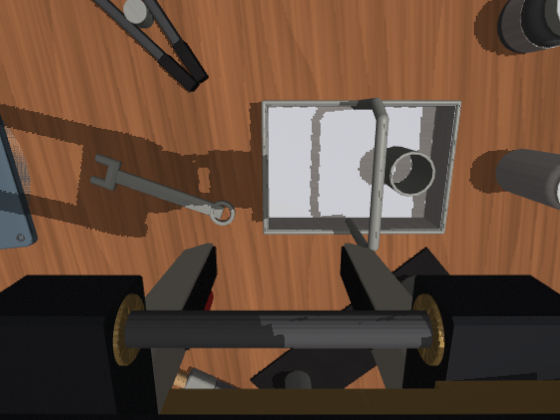

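View pics/t4.png

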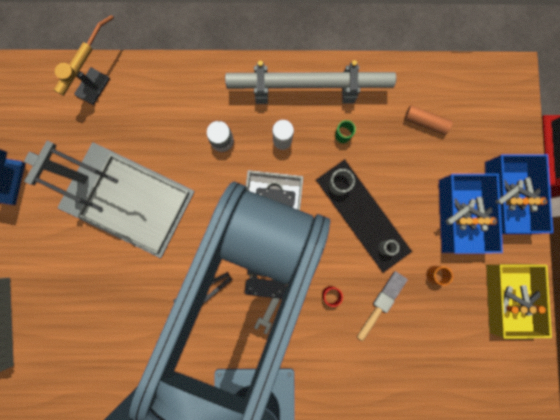

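The medium sleeve stands upright in the bay at about (410,172). The bar runs from about (380,112) to (374,245).

```bash
python3 - <<'E'
from h import *
r=np.radians
d=load('w4'); a=at_z(d,380,112,130);b=at_z(d,374,245,130); print(a,b,(a+b)/2, np.linalg.norm(a-b))
c=[504.8,-45.5]
for n,z in[('x',1)]: print(proj(d,[*c,130]))
robot.move_gripper(1.0)
robot.move_ptp([*c,200],[np.pi,0,r(83.8)])
snap('wrist','w5'); print(robot.current_t())
E
```

```text
[509.92060386  16.76809551 130.        ] [500.72870522 -98.28293657 130.        ] [505.32465454 -40.75742053 130.        ] 115.4176372224051
[376.46115952 187.30551575]
14.425
```

View pics/w5.png

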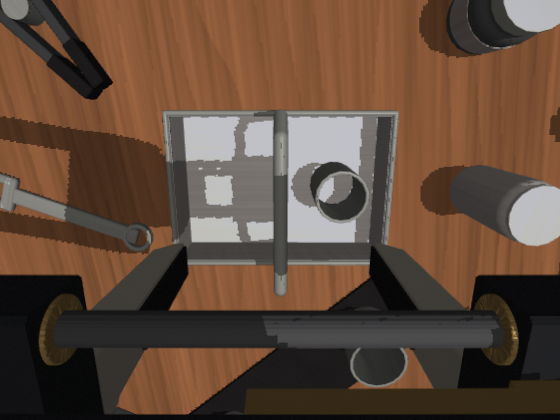

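The bar is vertical at column 281, between the jaws (columns 188 to 370), with its ends at about rows 112 and 293. I'll check the centre along the bar and then grasp.

```bash
python3 - <<'E'
from h import *
r=np.radians
d=load('w5'); a=at_z(d,281,112,130);b=at_z(d,281,293,130); print(a,b,(a+b)/2,np.linalg.norm(a-b))
for k in [[504.8-.108*s,-45.5+s,130] for s in(0,)]: print(proj(d,k))
y=np.array([-np.sin(r(-6.2)),np.cos(r(-6.2))]);c=np.array([504.8,-45.5])
for s in(-73,-68,68,73): print(s,proj(d,[*(c+s*y),125]).round(1))
c=list(c)
robot.move_linear([*c,150],speed=150)
print(robot.move_linear([*c,112],speed=80,f_stop=8))
robot.move_gripper(0.0)
print(robot.current_gripper_width()*93,robot.current_tcp_pos(),robot.current_contact_force())
robot.move_linear([*c,130],speed=40)
print(robot.current_gripper_width()*93,robot.current_contact_force(),robot.current_ft_torque())
robot.sleep(.3)
snap('wrist','w6');snap('scene','s6');crop('s6','s6c',200,150,400,300,4);print(robot.current_t())
E
```

```text
[513.5906042   26.51445654 130.        ] [ 499.9381042  -102.53812949  130.        ] [506.7643542  -38.01183647 130.        ] 129.77272716836592
[279.33486804 219.37780303]
-73 [279.2 308.2]
-68 [279.2 302.4]
68 [279.5 119.1]
73 [279.5 111.3]
False
8.884993000444457 [505.08628247 -45.57535464 112.03854301] [ 1.41376821 -0.73134356 -1.22233693]
8.921725257620194 [-0.58891613  0.22266846 -7.26764341] [-0.05020798  0.03051308 -0.05914882]
17.8083
```

View pics/w6.png

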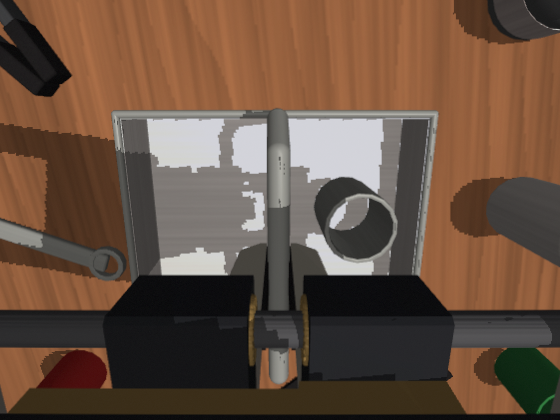

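View pics/s6c.png

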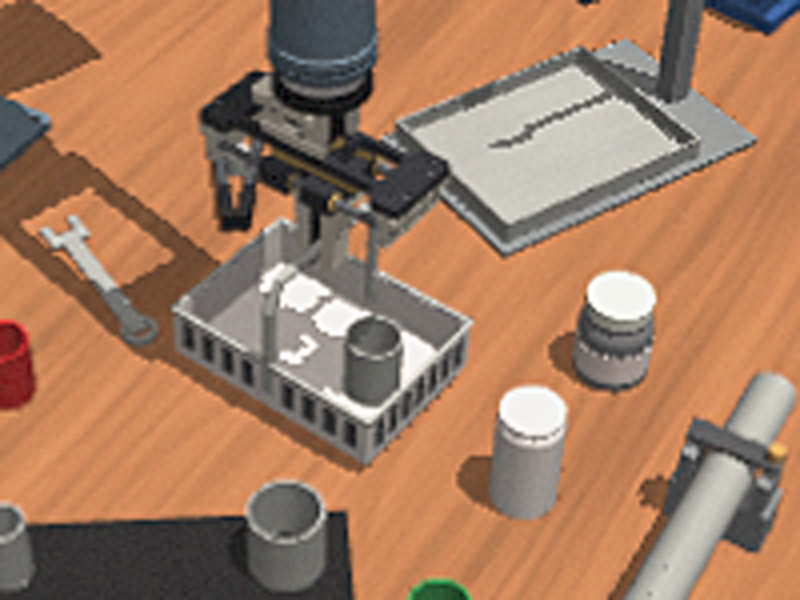

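The basket is lifted level, with the sleeve upright inside it and the jar and can untouched. I'll carry it slowly to in front of the hook.

```bash
python3 - <<'E'
from h import *
r=np.radians
robot.move_linear([504.8,-45.5,250],speed=80)
print(robot.current_contact_force(),robot.current_ft_torque(),robot.current_t())
robot.move_linear([484,200,250],[np.pi,0,r(154.3)],speed=80)
robot.sleep(.5)
print(robot.current_contact_force(),robot.current_tcp_pos(),robot.current_eef_rot(),robot.current_t(),robot.current_gripper_width()*93)
snap('wrist','w7');snap('scene','s7');crop('s7','s7c',250,60,450,210,4);snap('top','t7')
E
```

```text
[ 0.57161542  0.57877762 -7.92935074] [-0.10362051 -0.02323686 -0.03247146] 19.4583
[-0.45191472  0.52732193 -7.32841997] [483.99584971 200.00208039 250.00298595] [ 3.14159258e+00 -9.73302775e-06  2.69300983e+00] 23.1917 8.811808780199677
```

View pics/w7.png

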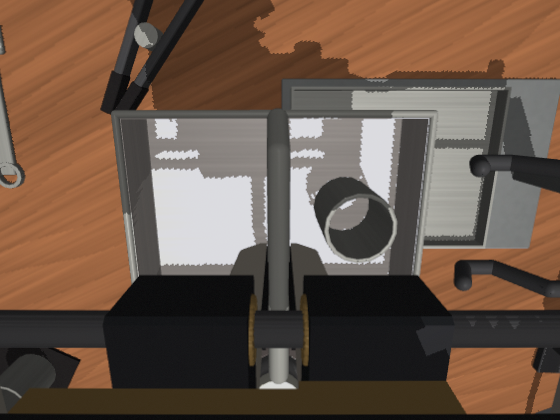

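View pics/s7c.png

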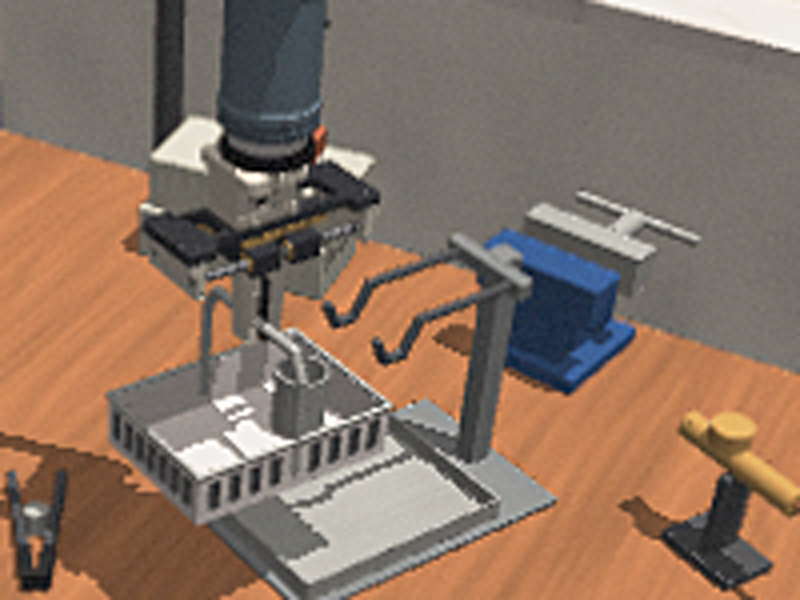

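View pics/t7.png

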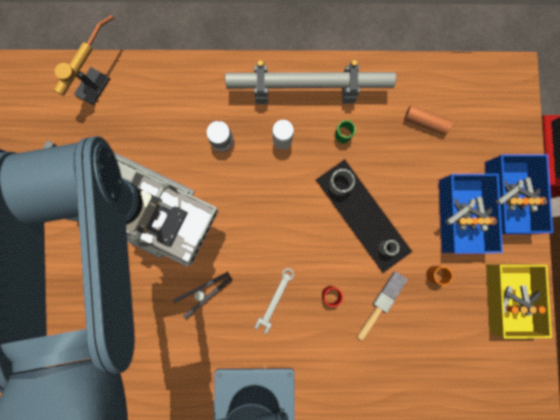

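The basket hangs level in the gripper. The wrist view shows the prong tips at about (480,166) and (463,273), to the right of the basket. I'll turn these into stand coordinates.

```bash
python3 - <<'E'
from h import *
r=np.radians
d=load('w7')
ex=np.array([np.cos(r(64.3)),np.sin(r(64.3))]); ey=np.array([-ex[1],ex[0]]); s=np.array([536,323.5])
for p in[(480,166),(463,273)]:
    q=at_z(d,*p,222); print(q.round(1),'stand frame',((q[:2]-s)@ex).round(1),((q[:2]-s)@ey).round(1))
# bar far end and rim corners in bar frame
t=robot.current_tcp_pos()[:2]
for p,z in[((278,112),268),((115,113),188),((437,113),188)]:
    q=at_z(d,*p,z)[:2]-t; print('rel',(q@ex).round(1),(q@ey).round(1))
E
```

```text
[492.9 319.9 222. ] stand frame -21.9 37.3
[551.3 291.4 222. ] stand frame -22.3 -27.7
rel -0.4 73.0
rel -102.5 72.2
rel 99.4 72.2
```

```bash
python3 - <<'E'
from h import *
r=np.radians
ex=np.array([np.cos(r(64.3)),np.sin(r(64.3))]); ey=np.array([-ex[1],ex[0]]); s=np.array([536,323.5])+1*ey
o=[np.pi,0,r(154.3)]
p=s-115*ex; robot.move_linear([*p,236],o,speed=60)
print(robot.move_linear([*s,236],speed=60,f_stop=12),robot.current_tcp_pos(),robot.current_contact_force(),robot.current_t())
robot.sleep(.2)
snap('scene','s8');crop('s8','s8c',270,50,450,185,4);snap('wrist','w8')
E
```

```text
False [535.01792511 323.69877917 236.05049041] [ 0.37476707 -0.734448   -7.74996341] 25.9667
```

View pics/s8c.png

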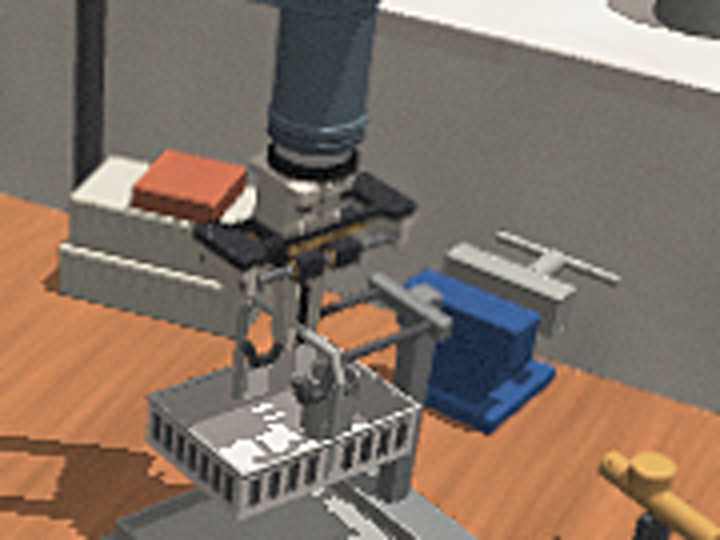

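View pics/w8.png

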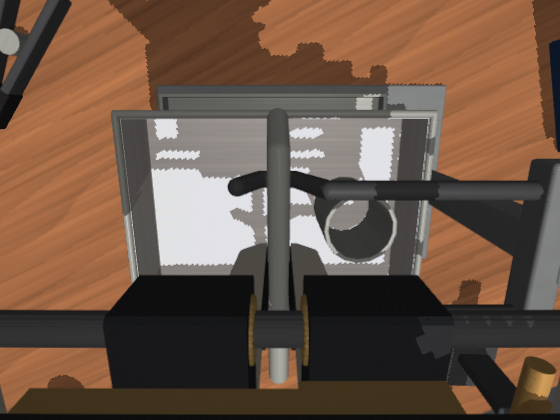

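Both prongs pass under the bar. On the upper prong the tip is at (234,187) and the shoulder at (325,189), so the bar at column 279 lies between them.

```bash
python3 - <<'E'
from h import *
r=np.radians
ex=np.array([np.cos(r(64.3)),np.sin(r(64.3))]); ey=np.array([-ex[1],ex[0]])
d=load('w8'); t=robot.current_tcp_pos()[:2]
for p,z in[((234,187),222),((325,189),232),((545,190),230),((279,187),254)]:
    q=at_z(d,*p,z)[:2]-t; print((q@ex).round(1),(q@ey).round(1))
E
```

```text
-23.4 35.0
22.9 36.2
134.0 35.2
0.0 41.9
```

The alignment is within about 3 mm, so I'll lower.

```bash
python3 - <<'E'
from h import *
p=robot.current_tcp_pos(); s=[535.7,324.0]
robot.move_linear([*s,202],speed=50)
print(robot.current_contact_force())
print(robot.move_linear([*s,188],speed=15,f_stop=5),robot.current_tcp_pos(),robot.current_contact_force(),robot.current_ft_torque(),robot.current_t())
snap('scene','s9');crop('s9','s9c',270,50,450,185,4);snap('wrist','w9')
E
```

```text
[ 0.98647758 -0.53773185 -7.63871033]
True [535.6356976  323.9659147  191.51784052] [1.91071627 0.40736943 6.53412941] [-0.00025446 -0.14225822  0.0077416 ] 27.7833
```

View pics/s9c.png

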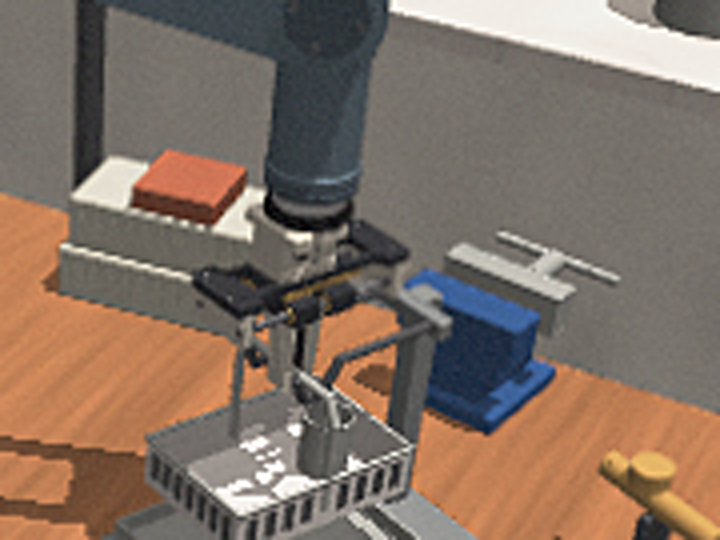

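View pics/w9.png

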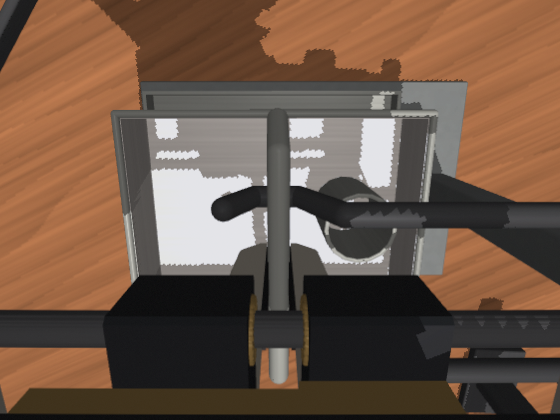

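The bar touched down at 209.5 mm and sits in the prong seats. I'll release in stages and then lift straight out.

```bash
python3 - <<'E'
from h import *
robot.move_gripper(0.16); robot.sleep(1.0)
print(robot.current_contact_force())
robot.move_gripper(0.4); robot.sleep(1.0)
print(robot.current_contact_force(),robot.current_gripper_width())
s=[535.7,324.0]
print(robot.move_linear([*s,330],speed=60,f_stop=8),robot.current_t())
snap('scene','s10');crop('s10','s10c',270,50,450,185,4);snap('wrist','w10')
E
```

```text
[ 0.72720011 -0.10721354  0.67980982]
[0.30820046 0.2284209  1.00569235] 0.4054549700356345
False 33.35
```

View pics/s10c.png

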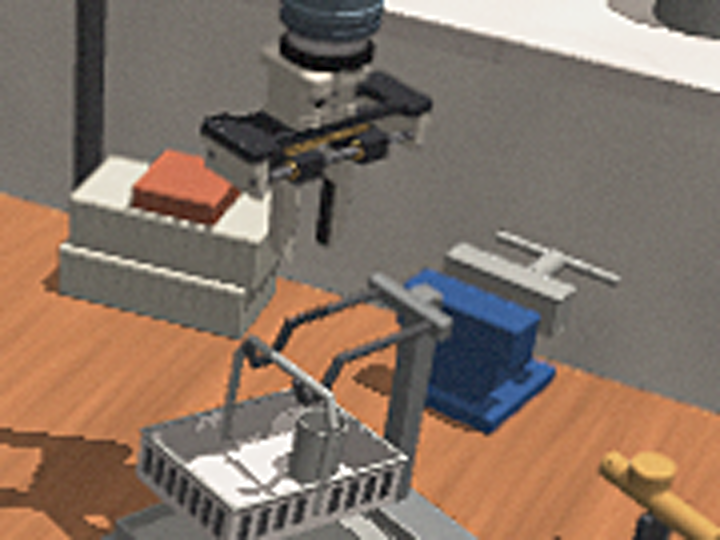

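View pics/w10.png

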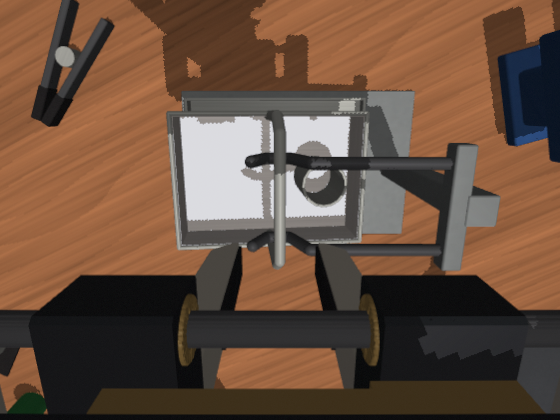

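The bar lies in both prong seats, crossing them at (279,160) and (279,240), with the sleeve inside the basket. I'll withdraw the arm, let things settle, and compare two pictures for motion.

```bash
python3 - <<'E'
from h import *
robot.move_ptp([400,150,400],[np.pi,0,np.radians(154.3)])
robot.sleep(2.5)
a=snap('scene','s11'); robot.sleep(.4); b=snap('scene','s12'); robot.sleep(.27); c=snap('scene','s13')
sl=np.s_[120:200,295:380]
for x,y in((a,b),(b,c),(a,c)): print(np.abs(cv2.GaussianBlur(x['img'][sl],(0,0),1).astype(int)-cv2.GaussianBlur(y['img'][sl],(0,0),1)).mean())
crop('s11','s11c',270,80,430,200,5)
print(robot.current_t())
E
```

```text
0.5915686274509804
0.5939705882352941
0.6071078431372549
37.6917
```

View pics/s11c.png

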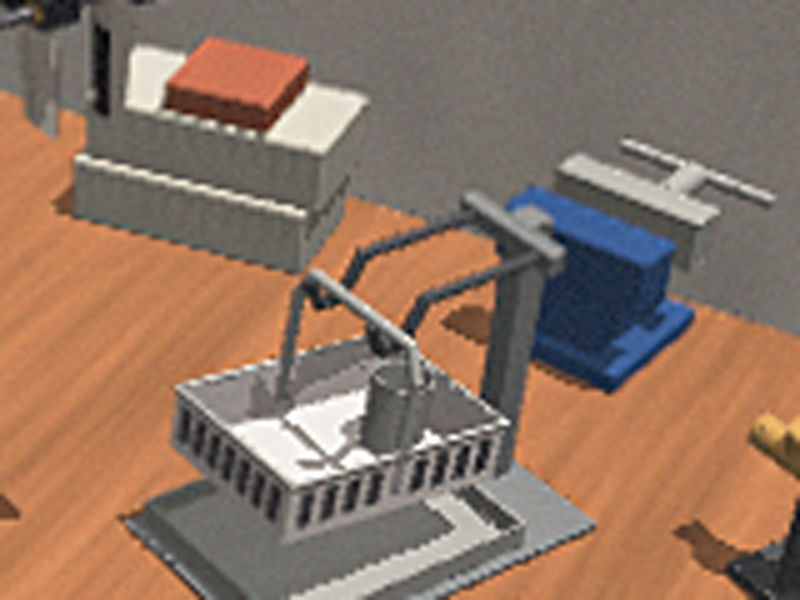

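View pics/s13.png

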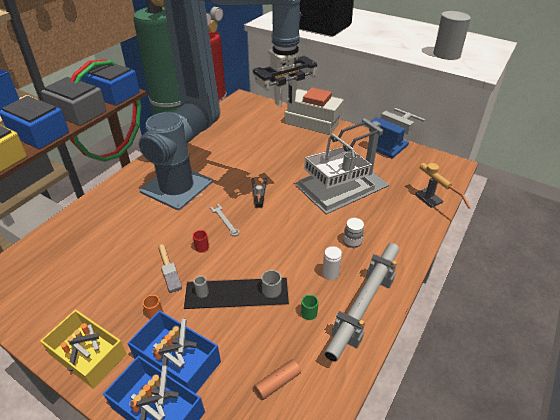

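The basket hangs still in both prongs, and the picture differences are only noise. The sleeve is upright inside it at (348,158). The small sleeve (200,287), large sleeve (271,283), jar (354,232) and can (332,263) have not moved. I'm handing in.

```bash
python3 - <<'E'
from h import *
print(robot.hand_in(), robot.current_t())
E
```

```text
the job is handed in; nothing more can be done
the job is handed in; nothing more can be done
```

I picked the medium sleeve (42 mm bore), which fits over the 40 mm pipe with 2 mm to spare. I set it upright in the basket's +x bay while the basket was on the bench. Then I carried the basket by the middle of its handle, seated the bar in both prongs of the twin hook and backed the arm away. I handed in at about 38 s.

- **Basket:** the last pictures show it hanging in both prongs with the sleeve upright inside. Three pictures, roughly 0.3 to 0.5 s apart, differed only by noise, so it was still.
- **Seating:** the bar touched down at about 209.5 mm, against the 210 mm seat height.
- **Other objects:** the small and large sleeves, the jar and the can are where they started.
- **Small disagreements:** the two fixed cameras differed by 2–4 mm on the sleeve positions. The wrist and top views differed by about 5 mm on the sideways position of the prongs. Both stayed within the clearances, and no check failed.

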